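# Slide a brass blank out over the ledge end

## Task

On the wooden ledge lie two flat brass blanks. With the fingertips, first push the longer blank back until its whole long edge lies against the steel fence, then push it along the fence, towards the end of the ledge it lies nearer to, until about a third of its length sticks out past that end, so that its edge can be got hold of later. Do not lift it or let it drop, keep it lying along the fence, and leave the shorter blank, the tin and the pot where they are.

Things in the scene. Friction and masses are not known exactly. Their poses are not given: they have to be found in the camera images.
- ledge: Fixed hardwood ledge facing the robot, 380 mm long (its y), 110 mm deep (its x), flat top 50 mm above the bench. Origin: centre of its underside; x points to the back, z up. A 12 mm thick steel fence runs along its whole back: its front face is at x = +43 mm, its top 10 mm above the ledge top. Front edge at x = -55 mm. Both ends, at y = +190 and -190 mm, are open. Yaw up to 0.18 rad.
- long_blank: The longer loose brass plate, 110 mm (its y) x 56 mm (its x) x 6 mm thick, about 0.3 kg, two small dark hole marks; lies flat on the left or right half of the ledge, a little askew, 7 to 35 mm clear of the fence, 25 mm or more from the ledge's end. Origin: centre of its underside, at the ledge top; x towards the fence, z up.
- back_corner_left (a point): Corner of the long blank at its back edge (the long edge that faces the fence), left end (+y) as the robot sees it, at half the thickness.
- back_corner_right (a point): The other corner at the long blank's back edge, right end (-y), at half the thickness.
- short_blank: The shorter loose brass plate, 56 x 56 x 6 mm, one small dark hole mark; lies on the other half of the ledge. The gap between the two blanks, over the middle of the ledge, is 70 mm or more. Origin: centre of its underside. To be left alone.
- tin: Low round open tin, 62 mm across, 15 mm high, loose on the bench just past the ledge's left (+y) end; lower than the ledge top. Origin: centre of its underside. To be left alone.
- pot: Small round pot, 47 mm across, 24 mm high, loose on the bench just past the ledge's right (-y) end; lower than the ledge top. Origin: centre of its underside. To be left alone.
Things that resemble listed ones, but are neither listed nor needed, are in the scene too. What is shaped like the long_blank but pink is not meant.

How it is judged:
By the outcome, as a careful person would: the job done as asked, in the order asked, and still so for the second after the job is handed in, with the robot touching nothing.
It also fails if it takes over 51 s, if anything falls off the work surface, if the arm or the gripper's body presses on something with over 40 N, if the wrist force passes 120 N, or if a joint passes its speed limit or range.

## Robot

A 6-joint arm with a two-finger parallel gripper is mounted at the origin on a cart in front of the work surface, level with it; the furniture and walls round the work are solid. World frame = base frame: x ahead of the robot, y to its left, z up, the work surface at z = 0. Lengths are in m, angles in rad, forces in N, time in s.
With the tool pointing down it reaches from about 0.325 to 0.85 m from the base axis. Payload 4.4 kg.
Tool frame: the origin (TCP) lies at the very end of the fingers, on their centre line; the grasp point (between the pads) lies 19 mm behind it; z points along the fingers, y is the direction in which the jaws open and shut (so a half turn about z gives the same grasp; the last joint's range is limited). The gripper opens to 94 mm and grips with 3 to 60 N. Pads are 16 mm wide; open, the fingers measure 119 mm over their backs; the gripper's body (75 mm by 177 mm) begins 78 mm behind the grasp point.
Start: joints at [1.085, 0.207, 1.542, -0, 1.393, -0.15], TCP at [0.189, 0.543, 0.205] pointing down, gripper open.
Joint ranges: [-2.73, 2.73], [-0.86, 2.22], [0.23, 2.46], [-1.11, 4.25], [0.08, 2.63], [-2.82, 2.82]. Speed limits (rad/s): [2.79, 2.79, 3.14, 3.14, 3.14, 3.14].

## Interface

Orientations are given as a unit quaternion [w, x, y, z].
In Python, from rig import state, grab_frame, hand_in, boxes_of, cut_out gives the robot as it stands.
- The arm moves only by the tool arm_command, never from a script. Its argument "plan" is a list of rows, each a list of 6 numbers: the shift along the tool's x, y, z in mm, then the turn, a rotation vector about the tool's x, y, z in rad. A call has 1 to 20 rows; each row is the pose to reach, as a shift and turn from the pose measured when the call began, along the tool's axes at that moment; what a row does not reach only later rows make up. A row lasts 1/12 s, in which the tool goes at most 41.7 mm and 7.16 degrees, less where a joint would pass 70% of its speed; a pose out of reach is approached as far as the arm can. A call with a gripper value outside its range is refused whole. "hand" is the finger opening in mm, from 0 to 94, set as the call begins (left out, the last holds). The fingers move at their own pace and stop on an object; "newtons" is the grip in N (left out, the last holds). Time passes only in rows, so rows that repeat a pose let the fingers close. It gives the time, the measured TCP pose, the force and the opening at its end, in the units of the state.
- state(): the state, without advancing time (a new reading comes with each control period).
- grab_frame(name): name is "scene" or "top"; returns a dict with "image" (400x640x3 uint8, red, green, blue), "z_map" (400x640 float32, m along the optical axis (not along the pixel's ray), 0 where there is no reading), "vertical_fov" (degrees; the focal length in pixels is half the picture's height over the tangent of half this angle, whatever the lens; pixels are square), "cx", "cy" (the principal point, pixels), "eye" and "orientation" of the camera in the world. Camera axes: x right, y down, z forward; pixel columns grow to the right and rows downward; lengths in m; the calibration is good to about 2 mm. A picture is of the moment at which its call begins.
- hand_in(): hands the job in, once; it reports no verdict.
Trained networks look in a picture, given as the dict that the camera call returned (one of the last four; its "shot" number tells which), for a name from the list of things; names that differ only in an ending like _2 or _b are one class to them, and where a whole thing is asked for, a point or a joint stands for the part that bears it (a point fixed in the world has none). Each returns a list of dicts, best first, with "p" (0 to 1); they miss things now and then, are a little off and sometimes report something else, mostly with a low value. They report only what shows in the picture. A call takes as long as a camera call. They do not tell look-alikes from the thing itself.
- boxes_of(picture, query): "at" ([column, row] in pixels, amid what is visible of it).
- cut_out(picture, query): "pixels" (400x640 bool, what is visible of it) and "at" ([column, row] in pixels, amid what is visible of it).
The state is a dict: "clock": time; "joint_positions": joint angles; "qvel": joint speeds; "joint_torque": joint torques, N m; "tool_pos": TCP position; "eef_rot": TCP orientation; "contact_force": force on the tool from outside, world axes, zero at the start; "wrist_torque": the same for the moment, N m; "gripper_width": opening from 0.0 (shut) to 1.0 (fully open).
Only numpy, scipy, OpenCV 4.12 (cv2) and the standard library are available. Lean on these libraries where they do the work, as an engineer would, in place of code of your own. Each camera call takes 0.05 s, during which the arm holds its last target. There are 200 camera calls.

## Working session

There is one attempt and no reset: what is moved stays moved. The work goes in short steps, Python scripts to look and compute and a tool call to move; the robot and the scene stay as the last step left them, time stands still between calls to the robot, and variables do not carry over. Pictures are saved under pics/ and viewed, about 8 in all and at most 12, crops included, and the job is handed in when it is done.

Besides the shell and the picture viewer there is one more tool, called after "Request:" as name(argument=value, ...), one argument or row to a line, values as JSON. arm_command: Moves the arm, as the interface text tells. Its arguments: {"type":"object","properties":{"plan":{"type":"array","items":{"type":"array","items":{"type":"number"}}},"hand":{"type":"number"},"newtons":{"type":"number"}},"required":["plan"]}

```bash
mkdir -p pics; cat > h.py <<'E'
import numpy as np, cv2
from scipy.spatial.transform import Rotation as R
from rig import *
def q2R(q): return R.from_quat([q[1],q[2],q[3],q[0]]).as_matrix()
def f(p): return 200/np.tan(np.radians(p["vertical_fov"])/2)
def world(p,uv,z=None):
    """pixels -> world, on plane z (or by depth map)"""
    uv=np.atleast_2d(np.array(uv,float)); M=q2R(p["orientation"]); e=np.array(p["eye"])
    d=np.c_[(uv[:,0]-p["cx"])/f(p),(uv[:,1]-p["cy"])/f(p),np.ones(len(uv))]@M.T
    if z is not None: s=(z-e[2])/d[:,2]
    else: s=p["z_map"][uv[:,1].astype(int),uv[:,0].astype(int)]
    return e+d*s[:,None]
def pix(p,w):
    c=(np.atleast_2d(w)-p["eye"])@q2R(p["orientation"])
    return c[:,:2]/c[:,2:]*f(p)+[p["cx"],p["cy"]]
def save(p,n): cv2.imwrite("pics/"+n,p["image"][:,:,::-1])
E
python3 - <<'E'
from h import *
print(state())
for n in("scene","top"):
    p=grab_frame(n); save(p,n+"0.png"); print(n,p["eye"],p["orientation"],p["vertical_fov"],p["cx"],p["cy"])
    for q in("ledge","long_blank","short_blank","tin","pot","back_corner_left","back_corner_right"):
        for b in boxes_of(p,q)[:3]: print(q,np.round(b["p"],2),np.round(b["at"],1),np.round(world(p,b["at"]),3))
E
```

```text
{'clock': 0.0, 'joint_positions': array([ 1.08448479e+00,  2.07441590e-01,  1.54294330e+00, -1.44170887e-05,
        1.39348450e+00, -1.50503429e-01]), 'qvel': array([ 1.19641162e-04,  3.23645069e-04, -8.29516335e-05, -5.22510186e-04,
       -2.15590998e-03, -6.65767498e-05]), 'joint_torque': array([-4.08736114e-04, -3.70862782e+01, -2.81420588e+01,  6.97132037e-02,
        3.59009276e-02, -1.59254100e-04]), 'tool_pos': array([0.18911773, 0.54215726, 0.20428361]), 'eef_rot': array([-3.49633009e-04,  1.67114877e-01,  9.85936774e-01, -1.08336679e-03]), 'contact_force': array([-0.01258835, -0.35435084,  0.36545295]), 'wrist_torque': array([ 0.00881221, -0.02654901,  0.05526644]), 'gripper_width': 0.9999228555305626}
scene [ 0.1129798  -0.69373533  0.49931512] [-0.51031123  0.82339237 -0.20643761  0.13780772] 57.377973794229334 324.7324724980574 193.2942708485099
ledge 0.69 [328.7 216.9] [[ 0.503 -0.018  0.051]]
ledge 0.47 [337.6 221.4] [[ 0.506 -0.055  0.057]]
ledge 0.41 [390.  268.3] [[ 0.536 -0.223  0.024]]
long_blank 0.75 [301.9 192.9] [[0.499 0.126 0.055]]
long_blank 0.7 [304.9 173.
[... 381 characters left out ...]
5] [[0.611 0.358 0.007]]
top [0.43865611 0.08032379 1.0062115 ] [ 0.03605903 -0.69790641  0.71440078 -0.03546693] 53.6586845812469 315.4268962388454 196.16714167905184
ledge 0.92 [335.8 203.4] [[0.517 0.031 0.048]]
long_blank 0.79 [298.  213.3] [[0.495 0.123 0.054]]
long_blank 0.55 [216.2 177.3] [[0.595 0.333 0.005]]
short_blank 0.9 [374.2 203.8] [[ 0.513 -0.061  0.057]]
tin 0.56 [237.  222.3] [[0.479 0.281 0.   ]]
pot 0.58 [434.7 191.1] [[ 0.544 -0.218  0.026]]
back_corner_left 0.85 [299.9 212.9] [[0.496 0.118 0.057]]
back_corner_left 0.58 [219.  174.2] [[0.602 0.325 0.006]]
back_corner_right 0.93 [299.1 215.3] [[0.49  0.12  0.055]]
back_corner_right 0.85 [215.5 177.1] [[0.595 0.334 0.008]]
```

```bash
python3 - <<'E'
import cv2
t=cv2.imread("pics/top0.png")[110:290,190:460]
cv2.imwrite("pics/top0c.png",cv2.resize(t,None,fx=2.9,fy=2.9,interpolation=cv2.INTER_CUBIC))
E
```

```text
(no output)
```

View pics/top0c.png

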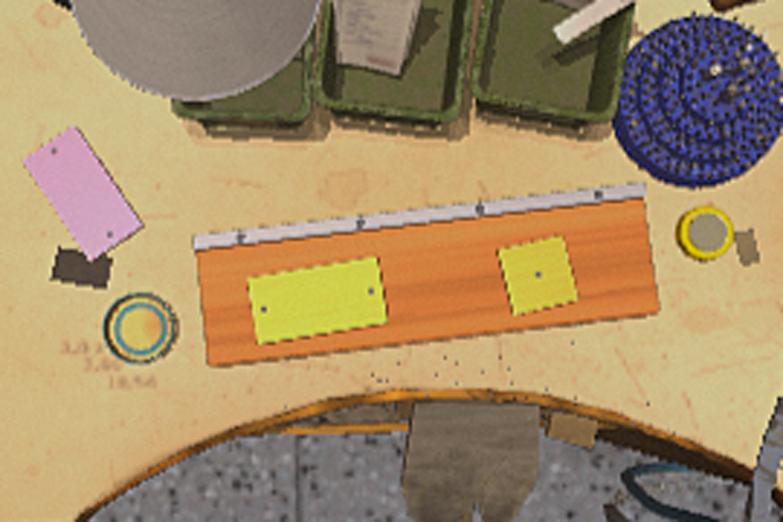

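View pics/scene0.png

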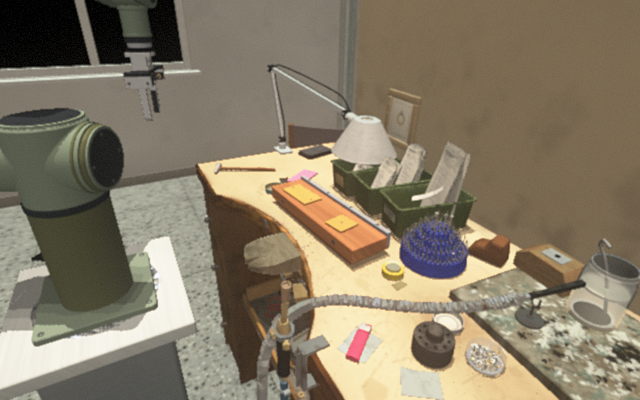

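The top crop shows the yellow long blank at crop (317,300), on the left (+y) half of the orange ledge. The fence is behind it, the short blank is at (538,275), the tin at (140,328) and the pot at (705,233). The pink look-alike is off the ledge. So the push goes back first, then to +y.

```bash
cat >> h.py <<'E'
def measure(p,verbose=True):
    hsv=cv2.cvtColor(p["image"],cv2.COLOR_RGB2HSV); out={}
    H,S,V=[hsv[...,i].astype(int) for i in range(3)]
    yel=((H>=26)&(H<=34)&(S>150)&(V>120)).astype(np.uint8)
    n,l,st,c=cv2.connectedComponentsWithStats(yel)
    for i in range(1,n):
        if st[i,4]<150: continue
        cs,_=cv2.findContours((l==i).astype(np.uint8),cv2.RETR_EXTERNAL,cv2.CHAIN_APPROX_NONE)
        w=world(p,cs[0][:,0,:],0.056)[:,:2]
        if not(.35<w[:,0].mean()<.7 and -.2<w[:,1].mean()<.3): continue
        r=cv2.minAreaRect((w*1000).astype(np.float32))
        print("blank",st[i,4],"c",np.round(r[0],1),"size",np.round(r[1],1),"ang",round(r[2],2),"corners",np.round(cv2.boxPoints(r),0).tolist())
    return hsv
E
python3 - <<'E'
from h import *
p=grab_frame("top"); hsv=measure(p)
print(hsv[213,298],hsv[203,374],hsv[215,262],hsv[205,340])
m=((hsv[...,0]<=16)&(hsv[...,1]>150)&(hsv[...,2]>100)).astype(np.uint8); m[:170]=0; m[240:]=0; m[:,:250]=0;m[:,420:]=0
n,l,st,c=cv2.connectedComponentsWithStats(m); i=1+st[1:,4].argmax()
ys,xs=np.where(l==i); w=world(p,np.c_[xs,ys],0.05)[:,:2]
r=cv2.minAreaRect((w*1000).astype(np.float32)); print("wood",st[i],r,np.round(cv2.boxPoints(r)).tolist())
# fence from depth heights
uu,vv=np.meshgrid(np.arange(180,480),np.arange(100,250)); W=world(p,np.c_[uu.ravel(),vv.ravel()])
sel=(W[:,2]>.04)&(W[:,2]<.075)&(W[:,0]>.4)&(W[:,0]<.62)&(W[:,1]<.26)&(W[:,1]>-.18)
r=cv2.minAreaRect((W[sel,:2]*1000).astype(np.float32)); print("ledge depth",r,np.round(cv2.boxPoints(r)).tolist())
for lo in(.1,.15,.2,.3):
  s=(W[:,2]>lo); print(lo,W[s].min(0) if s.any() else 0,W[s].max(0) if s.any() else 0)
s=(W[:,2]>.1)&(W[:,1]>.05); print("lamp",W[s].min(0),W[s].max(0))
# near tin extents
for q in("tin","pot"):
  for c in cut_out(p,q)[:1]:
    ys,xs=np.where(c["pixels"]); w=world(p,np.c_[xs,ys],.015); print(q,w.min(0),w.max(0))
E
```

```text
blank 441 c [511.7 -63.2] size [53.7 54.3] ang 12.72 corners [[480.0, -43.0], [491.0, -96.0], [544.0, -84.0], [532.0, -31.0]]
blank 985 c [494.9 120.4] size [ 54.3 108.5] ang 8.16 corners [[460.0, 170.0], [476.0, 63.0], [529.0, 71.0], [514.0, 178.0]]
[ 30 165 210] [ 26 173 201] [ 13 176 214] [ 13 189 211]
wood [ 258  178  159   58 4657] ((509.090576171875, 28.690185546875), (98.13993835449219, 377.91717529296875), 5.410402297973633) [[442.0, 212.0], [478.0, -164.0], [576.0, -155.0], [540.0, 221.0]]
ledge depth ((529.3383178710938, 16.832687377929688), (140.1942596435547, 407.87896728515625), 5.8229875564575195) [[439.0, 213.0], [480.0, -193.0], [620.0, -179.0], [578.0, 227.0]]
0.1 [ 0.43865611 -0.23967522  0.10004051] [0.76139484 0.31478001 1.0062115 ]
0.15 [0.43865611 0.08032379 0.15003747] [0.74513781 0.28526788 1.0062115 ]
0.2 [0.43865611 0.08032379 0.20009549] [0.72734181 0.24624905 1.0062115 ]
0.3 [0.43865611 0.08032379 1.0062115 ] [0.43865611 0.08032379 1.0062115 ]
lamp [0.43865611 0.05023407 0.10004051] [0.76139484 0.31478001 1.0062115 ]
tin [0.44634036 0.24772084 0.015     ] [0.50422297 0.3053693  0.015     ]
pot [ 0.52514823 -0.23950202  0.015     ] [ 0.57086523 -0.19136773  0.015     ]
```

```bash
cat >> h.py <<'E'
YAW=np.radians(5.41); O=np.array([515.1,29.3])
EX=np.array([np.cos(YAW),np.sin(YAW)]); EY=np.array([-EX[1],EX[0]])
def where():
    s=state(); M=q2R(s["eef_rot"]); t=s["tool_pos"]*1000; d=t[:2]-O
    print("t",round(s["clock"],2),"ledge x,y",np.round([d@EX,d@EY],1),"z",round(t[2],1),"jaw yaw rel ledge",round(np.degrees(np.arctan2(M[1,1],M[0,1])-YAW),1),"F",np.round(s["contact_force"],1),"open",round(s["gripper_width"]*94,1))
    return t,M
def go(lx,ly,z,jaw):
    """tool shift (mm) and turn to reach ledge coords lx,ly, world z mm, jaw yaw (deg) relative to ledge x"""
    t,M=where(); w=np.r_[O+lx*EX+ly*EY,z]-t; a=YAW+np.radians(jaw)
    y=np.array([np.cos(a),np.sin(a),0]); zt=np.array([0,0,-1.]); T=np.c_[np.cross(y,zt),y,zt]
    print("go",np.round(M.T@w,1),np.round(R.from_matrix(M.T@T).as_rotvec(),3))
E
python3 - <<'E'
from h import *
go(-60,92,120,90)
p=grab_frame("top"); uu,vv=np.meshgrid(np.arange(100,560),np.arange(0,260)); W=world(p,np.c_[uu.ravel(),vv.ravel()])[p["z_map"][:260,100:560].ravel()>0]
for z in(.07,.1,.14,.18):
  for y0 in(-.1,0,.1,.2,.3):
    s=(W[:,2]>z)&(W[:,1]>y0)&(W[:,1]<y0+.1)&(W[:,0]>.4); print(z,y0,W[s,0].min().round(3) if s.any() else None,W[s,2].max().round(3) if s.any() else None)
E
```

```text
t 0.95 ledge x,y [-275.7  542. ] z 205.5 jaw yaw rel ledge 65.4 F [ 0.2 -0.9  0.6] open 94.1
go [-383.8 -319.    85.5] [ 0.    0.   -0.43]
0.07 -0.1 0.636 0.295
0.07 0 0.637 0.299
0.07 0.1 0.64 0.302
0.07 0.2 0.642 0.306
0.07 0.3 0.707 0.31
0.1 -0.1 0.721 0.295
0.1 0 0.733 0.299
0.1 0.1 0.654 0.302
0.1 0.2 0.653 0.306
0.1 0.3 0.707 0.31
0.14 -0.1 0.789 0.295
0.14 0 0.825 0.299
0.14 0.1 0.674 0.302
0.14 0.2 0.674 0.306
0.14 0.3 0.732 0.31
0.18 -0.1 0.798 0.295
0.18 0 0.883 0.299
0.18 0.1 0.7 0.302
0.18 0.2 0.698 0.306
0.18 0.3 0.732 0.31
```

Request:
arm_command(
  plan=[
    [-384,-319,60,0,0,-0.43],
    [-384,-319,60,0,0,-0.43],
    [-384,-319,60,0,0,-0.43],
    [-384,-319,60,0,0,-0.43],
    [-384,-319,60,0,0,-0.43],
    [-384,-319,60,0,0,-0.43],
    [-384,-319,60,0,0,-0.43],
    [-384,-319,60,0,0,-0.43],
    [-384,-319,60,0,0,-0.43],
    [-384,-319,60,0,0,-0.43],
    [-384,-319,60,0,0,-0.43],
    [-384,-319,60,0,0,-0.43],
    [-384,-319,85,0,0,-0.43],
    [-384,-319,85,0,0,-0.43],
    [-384,-319,85,0,0,-0.43],
    [-384,-319,85,0,0,-0.43],
    [-384,-319,85,0,0,-0.43],
    [-384,-319,85,0,0,-0.43],
  ],
  hand=70,
  newtons=20,
)

```text
clock: 2.5
tool_pos: [0.4473, 0.1163, 0.1216]
eef_rot: [0.001, -0.048, 0.999, 0.0]
contact_force: [-0.2, -0.5, 0.2]
gripper_width: 0.747
```

```bash
python3 -c "
from h import *
go(-60,92,53,90)"
```

```text
t 2.5 ledge x,y [-59.3  93. ] z 121.6 jaw yaw rel ledge 90.1 F [-0.2 -0.5  0.2] open 70.2
go [ 0.8 -1.  68.6] [0.    0.002 0.002]
```

Request:
arm_command(
  plan=[
    [1,-1,20,0,0,0],
    [1,-1,40,0,0,0],
    [1,-1,55,0,0,0],
    [1,-1,63,0,0,0],
    [1,-1,66,0,0,0],
    [1,-1,68,0,0,0],
    [1,-1,68.5,0,0,0],
    [1,-1,68.5,0,0,0],
    [1,-1,68.5,0,0,0],
  ],
)

```text
clock: 3.25
tool_pos: [0.4474, 0.1153, 0.054]
eef_rot: [0.002, -0.048, 0.999, 0.0]
contact_force: [-0.5, -0.8, -0.2]
gripper_width: 0.739
```

```bash
python3 -c "
from h import *
go(-23,92,53,90)
p=grab_frame('scene');cv2.imwrite('pics/s1.png',cv2.resize(p['image'][130:290,230:430,::-1],None,fx=3.5,fy=3.5,interpolation=cv2.INTER_CUBIC))"
```

```text
t 3.25 ledge x,y [-59.3  92. ] z 54.0 jaw yaw rel ledge 90.1 F [-0.5 -0.8 -0.2] open 69.5
go [-36.3  -0.1   1.1] [0.    0.004 0.002]
```

View pics/s1.png

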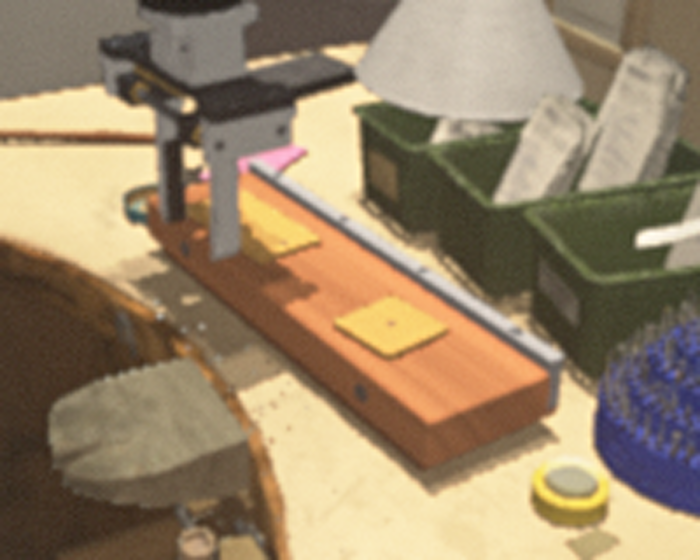

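The fingers stand at the ledge's front edge, just before the long blank (crop pixels 175,215 and 225,250). I'll lower them 2 mm and push back slowly.

Request:
arm_command(
  plan=[
    [0,0,1.5,0,0,0],
    [0,0,2,0,0,0],
    [0,0,2,0,0,0],
    [-4,0,2,0,0,0],
    [-7,0,2,0,0,0],
    [-10,0,2,0,0,0],
    [-12,0,2,0,0,0],
    [-14,0,2,0,0,0],
    [-16,0,2,0,0,0],
    [-18,0,2,0,0,0],
    [-20,0,2,0,0,0],
    [-22,0,2,0,0,0],
    [-24,0,2,0,0,0],
    [-26,0,2,0,0,0],
    [-28,0,2,0,0,0],
    [-29,0,2,0,0,0],
    [-30,0,2,0,0,0],
    [-30,0,2,0,0,0],
  ],
)

```text
clock: 4.8
tool_pos: [0.4775, 0.1182, 0.052]
eef_rot: [0.002, -0.048, 0.999, 0.0]
contact_force: [-1.1, -0.1, -0.5]
gripper_width: 0.744
```

```bash
python3 -c "
from h import *
go(-21,92,52,90)
p=grab_frame('top');measure(p);cv2.imwrite('pics/t2.png',cv2.resize(p['image'][150:260,220:420,::-1],None,fx=4,fy=4,interpolation=cv2.INTER_CUBIC))"
```

```text
t 4.8 ledge x,y [-29.1  92. ] z 52.0 jaw yaw rel ledge 90.1 F [-1.1 -0.1 -0.5] open 70.0
go [-8.1 -0.   0. ] [0.    0.004 0.002]
blank 451 c [511.7 -63.2] size [53.7 54.3] ang 12.72 corners [[480.0, -43.0], [491.0, -96.0], [544.0, -84.0], [532.0, -31.0]]
```

View pics/t2.png

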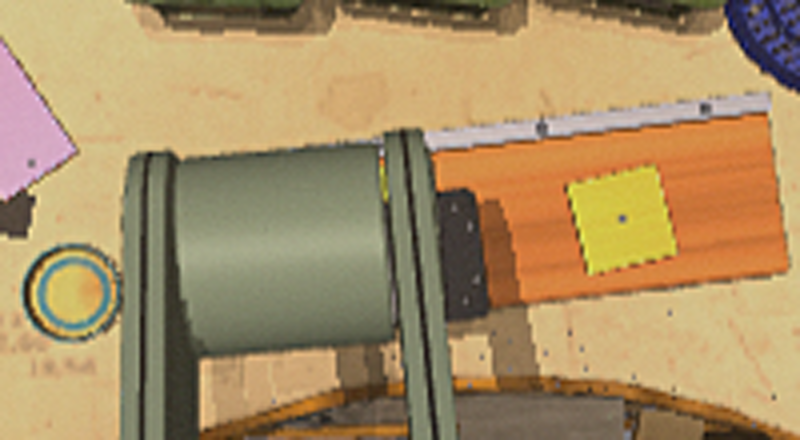

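The arm hides the long blank in this view; the short blank hasn't moved. From here I go by force, in small steps.

Request:
arm_command(
  plan=[
    [-2,0,0,0,0,0],
    [-4,0,0,0,0,0],
    [-5,0,0,0,0,0],
    [-6,0,0,0,0,0],
    [-6.5,0,0,0,0,0],
    [-7,0,0,0,0,0],
    [-7,0,0,0,0,0],
  ],
)

```text
clock: 5.43
tool_pos: [0.4827, 0.1187, 0.052]
eef_rot: [0.0, -0.048, 0.999, -0.0]
contact_force: [-6.6, -0.1, 4.8]
gripper_width: 0.749
```

Request:
arm_command(
  plan=[
    [-0.5,0,0,0,0,0],
    [-1,0,0,0,0,0],
    [-1,0,0,0,0,0],
  ],
)

```text
clock: 5.68
tool_pos: [0.4827, 0.1187, 0.052]
eef_rot: [-0.001, -0.048, 0.999, -0.0]
contact_force: [-5.9, -1.2, 5.1]
gripper_width: 0.743
```

Request:
arm_command(
  plan=[
    [-0.5,0,0,0,0,0],
    [-1,0,0,0,0,0],
    [-1,0,0,0,0,0],
  ],
)

```text
clock: 5.93
tool_pos: [0.4827, 0.1187, 0.052]
eef_rot: [-0.002, -0.048, 0.999, -0.0]
contact_force: [-5.9, -0.7, 4.4]
gripper_width: 0.749
```

Request:
arm_command(
  plan=[
    [-1,0,0,0,0,0],
    [-2,0,0,0,0,0],
    [-3,0,0,0,0,0],
    [-3,0,0,0,0,0],
    [-3,0,0,0,0,0],
  ],
)

```text
clock: 6.35
tool_pos: [0.4827, 0.1187, 0.0518]
eef_rot: [-0.006, -0.048, 0.999, -0.001]
contact_force: [-9.4, -0.9, 9.6]
gripper_width: 0.743
```

Request:
arm_command(
  plan=[
    [5,0,0,0,0,0],
    [12,0,0,0,0,0],
    [20,0,0,0,0,0],
    [20,0,-25,0,0,0],
    [20,0,-55,0,0,0],
    [20,0,-60,0,0,0],
    [20,0,-60,0,0,0],
  ],
)

```text
clock: 6.93
tool_pos: [0.4662, 0.1171, 0.1147]
eef_rot: [-0.002, -0.048, 0.999, -0.0]
contact_force: [0.0, -0.3, 0.9]
gripper_width: 0.746
```

```bash
python3 -c "
from h import *
go(12,0,112,0)"
```

```text
t 6.93 ledge x,y [-40.4  92. ] z 114.7 jaw yaw rel ledge 90.1 F [ 0.  -0.3  0.9] open 70.1
go [-52.2 -92.2   2.5] [-0.004 -0.003  1.573]
```

Request:
arm_command(
  plan=[
    [-52,-92,0,0,0,1.57],
    [-52,-92,0,0,0,1.57],
    [-52,-92,0,0,0,1.57],
    [-52,-92,0,0,0,1.57],
    [-52,-92,0,0,0,1.57],
    [-52,-92,0,0,0,1.57],
    [-52,-92,0,0,0,1.57],
    [-52,-92,0,0,0,1.57],
    [-52,-92,0,0,0,1.57],
    [-52,-92,0,0,0,1.57],
    [-52,-92,0,0,0,1.57],
    [-52,-92,0,0,0,1.57],
    [-52,-92,0,0,0,1.57],
    [-52,-92,0,0,0,1.57],
    [-52,-92,0,0,0,1.57],
    [-52,-92,0,0,0,1.57],
    [-52,-92,0,0,0,1.57],
  ],
  hand=15,
)

```text
clock: 8.35
tool_pos: [0.5265, 0.0306, 0.114]
eef_rot: [-0.001, 0.671, 0.741, -0.002]
contact_force: [-0.4, 0.2, 0.4]
gripper_width: 0.16
```

```bash
python3 -c "
from h import *
go(12,16,53,0)
p=grab_frame('top');measure(p);cv2.imwrite('pics/t3.png',cv2.resize(p['image'][150:260,220:420,::-1],None,fx=4,fy=4,interpolation=cv2.INTER_CUBIC))"
```

```text
t 8.35 ledge x,y [11.5  0.2] z 114.0 jaw yaw rel ledge 0.3 F [-0.4  0.2  0.4] open 15.1
go [15.8  0.9 61. ] [-0.005  0.     0.004]
blank 604 c [519.  141.7] size [55.2 68.3] ang 4.4 corners [[489.0, 174.0], [494.0, 106.0], [549.0, 110.0], [544.0, 178.0]]
```

View pics/t3.png

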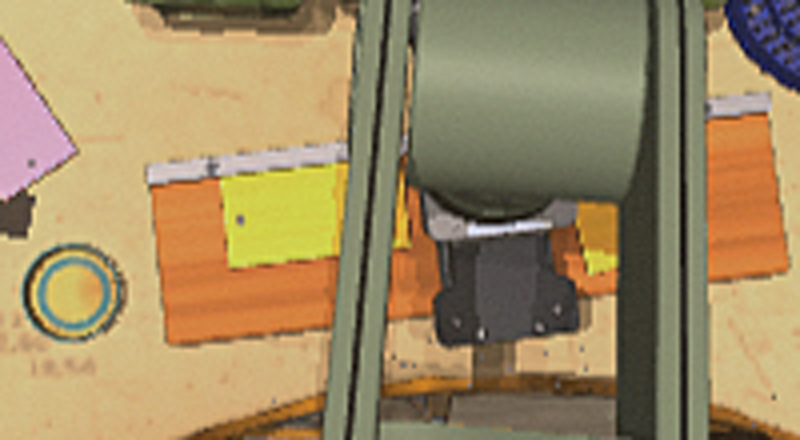

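The blank's back edge lies flush along the fence: crop shows no orange between the yellow and grey at (225–340,175). Next I go down behind its right end.

Request:
arm_command(
  plan=[
    [12,0,0,0,0,0.004],
    [12,0,20,0,0,0.004],
    [12,0,40,0,0,0.004],
    [12,0,52,0,0,0.004],
    [12,0,58,0,0,0.004],
    [12,0,61,0,0,0.004],
    [12,0,62,0,0,0.004],
    [12,0,62,0,0,0.004],
    [12,0,62,0,0,0.004],
  ],
)

```text
clock: 9.15
tool_pos: [0.5261, 0.0423, 0.0531]
eef_rot: [-0.001, 0.673, 0.74, -0.001]
contact_force: [-0.1, -0.5, -0.2]
gripper_width: 0.165
```

```bash
python3 -c "
from h import *
go(14,96,52,0)"
```

```text
t 9.15 ledge x,y [12.2 11.9] z 53.1 jaw yaw rel ledge 0.0 F [-0.1 -0.5 -0.2] open 15.6
go [84.1  1.8  1. ] [-0.003  0.001  0.   ]
```

Request:
arm_command(
  plan=[
    [0,0,1,0,0,0],
    [3,0,1,0,0,0],
    [6,0,1,0,0,0],
    [9,0,1,0,0,0],
    [12,0,1,0,0,0],
    [14,0,1,0,0,0],
    [16,0,1,0,0,0],
    [18,0,1,0,0,0],
    [21,0.2,1,0,0,0],
    [24,0.4,1,0,0,0],
    [27,0.5,1,0,0,0],
    [30,0.6,1,0,0,0],
    [33,0.7,1,0,0,0],
    [36,0.8,1,0,0,0],
    [39,0.9,1,0,0,0],
    [42,1,1,0,0,0],
    [45,1,1,0,0,0],
    [48,1.1,1,0,0,0],
    [50,1.2,1,0,0,0],
    [50,1.2,1,0,0,0],
  ],
)

```text
clock: 10.82
tool_pos: [0.5215, 0.0914, 0.052]
eef_rot: [-0.001, 0.673, 0.74, -0.003]
contact_force: [-2.5, -6.3, 2.3]
gripper_width: 0.16
```

```bash
cat >> h.py <<'E'
def ends(p):
    """left end / back edge of long blank in ledge coords, from its visible yellow"""
    hsv=cv2.cvtColor(p["image"],cv2.COLOR_RGB2HSV); H,S,V=[hsv[...,i].astype(int) for i in range(3)]
    ys,xs=np.where((H>=26)&(H<=34)&(S>150)&(V>120)); w=world(p,np.c_[xs,ys],.056)[:,:2]*1000-O; l=np.c_[w@EX,w@EY]
    l=l[(l[:,1]>20)&(l[:,1]<240)&(abs(l[:,0])<60)]
    for a in range(20,240,20):
        k=l[(l[:,1]>=a)&(l[:,1]<a+20)]
        if len(k)>20: print("ly",a,"lx",np.round([k[:,0].min(),k[:,0].max()],1))
    for a in(-5,10,25):
        k=l[abs(l[:,0]-a)<5]; print("lx",a,"ly",np.round([k[:,1].min(),k[:,1].max()],1) if len(k) else None)
E
python3 -c "
from h import *
go(14,104,52,0)
p=grab_frame('top');ends(p);cv2.imwrite('pics/t4.png',cv2.resize(p['image'][150:260,220:420,::-1],None,fx=4,fy=4,interpolation=cv2.INTER_CUBIC))"
```

```text
t 10.82 ledge x,y [12.3 61.2] z 52.0 jaw yaw rel ledge 0.0 F [-2.5 -6.3  2.3] open 15.0
go [42.8  1.8 -0.1] [-0.005  0.003  0.001]
ly 160 lx [-13.1  42.2]
lx -5 ly [173.8 178.9]
lx 10 ly [170.2 177.8]
lx 25 ly [168.1 178. ]
```

View pics/t4.png

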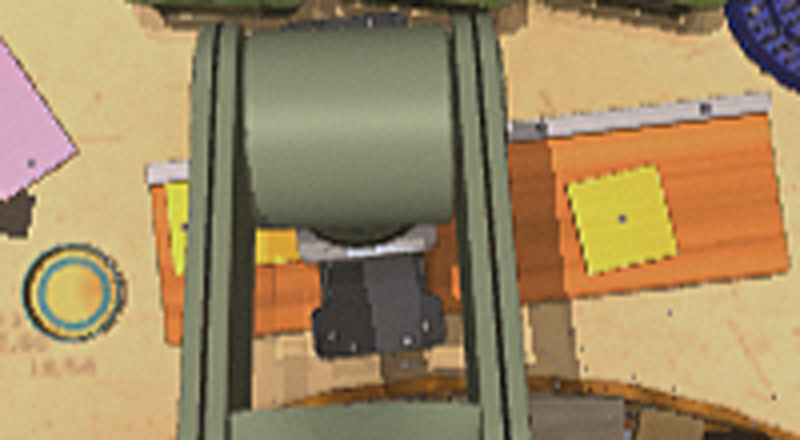

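The blank slides along the fence: left end at ly ≈ 178.5 and back edge at lx 42–43. It needs 48 mm more.

Request:
arm_command(
  plan=[
    [2,0.3,0,0,0,0],
    [5,0.5,0,0,0,0],
    [8,0.5,0,0,0,0],
    [11,0.5,0,0,0,0],
    [14,0.5,0,0,0,0],
    [17,0.5,0,0,0,0],
    [20,0.5,0,0,0,0],
    [23,0.5,0,0,0,0],
    [26,0.5,0,0,0,0],
    [29,0.5,0,0,0,0],
    [32,0.5,0,0,0,0],
    [35,0.5,0,0,0,0],
    [38,0.5,0,0,0,0],
    [40,0.5,0,0,0,0],
    [42,0.5,0,0,0,0],
    [43.5,0.5,0,0,0,0],
    [45,0.5,0,0,0,0],
    [46,0.5,0,0,0,0],
    [46,0.5,0,0,0,0],
  ],
)

```text
clock: 12.45
tool_pos: [0.5172, 0.1367, 0.052]
eef_rot: [-0.001, 0.672, 0.74, -0.004]
contact_force: [-1.4, -5.6, 3.3]
gripper_width: 0.161
```

```bash
python3 -c "
from h import *
where()
p=grab_frame('top');ends(p)"
```

```text
t 12.45 ledge x,y [ 12.2 106.7] z 52.0 jaw yaw rel ledge 0.1 F [-1.4 -5.6  3.3] open 15.1
ly 180 lx [-12.2   2.7]
lx -5 ly [181.2 191.5]
lx 10 ly None
lx 25 ly None
```

Request:
arm_command(
  plan=[
    [-6,0,0,0,0,0],
    [-14,0,0,0,0,0],
    [-25,0,0,0,0,0],
    [-40,0,-10,0,0,0],
    [-65,0,-30,0,0,0],
    [-90,-10,-55,0,0,0],
    [-110,-20,-60,0,0,0],
    [-120,-30,-60,0,0,0],
    [-120,-30,-60,0,0,0],
    [-120,-30,-60,0,0,0],
  ],
)

```text
clock: 13.33
tool_pos: [0.498, 0.0146, 0.1118]
eef_rot: [-0.002, 0.673, 0.739, -0.004]
contact_force: [0.4, 0.7, 0.3]
gripper_width: 0.157
```

```bash
python3 -c "
from h import *
where()
p=grab_frame('top');ends(p);cv2.imwrite('pics/t5.png',cv2.resize(p['image'][150:260,220:420,::-1],None,fx=4,fy=4,interpolation=cv2.INTER_CUBIC))"
```

```text
t 13.33 ledge x,y [-18.4 -13.1] z 111.8 jaw yaw rel ledge -0.0 F [0.4 0.7 0.3] open 14.7
ly 100 lx [-12.7  40.7]
ly 120 lx [-12.8  42.2]
ly 140 lx [-13.  42.]
ly 160 lx [-13.1  42.2]
ly 180 lx [-12.9  41.5]
ly 200 lx [-12.4  41. ]
ly 220 lx [-12.5  40.9]
lx -5 ly [116.5 222.8]
lx 10 ly [116.7 223.8]
lx 25 ly [117.3 222.3]
```

View pics/t5.png

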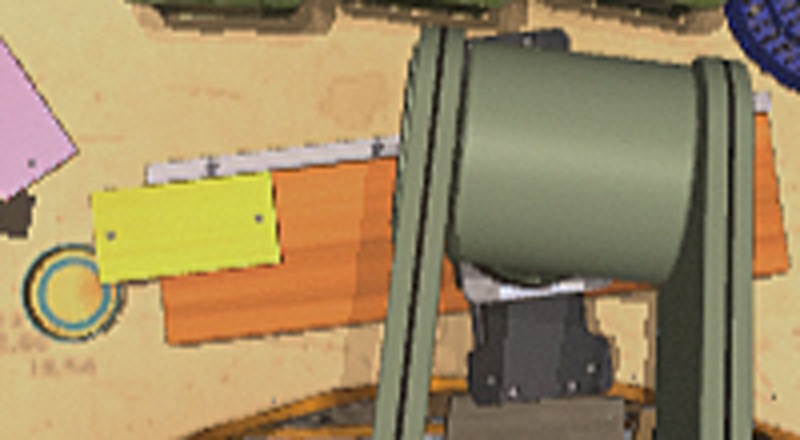

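The long blank sticks out past the left end by about 34–35 mm of 110 and lies along the fence: crop corners (93,193), (272,173), (282,262), (103,283). I'll raise the arm out of the way for a final check.

Request:
arm_command(
  plan=[
    [-10,-20,-30,0,0,0],
    [-10,-50,-60,0,0,0],
    [-10,-80,-80,0,0,0],
    [-40,-100,-80,0,0,0],
    [-80,-120,-80,0,0,0],
    [-120,-130,-80,0,0,0],
    [-160,-130,-80,0,0,0],
    [-200,-130,-80,0,0,0],
    [-240,-130,-80,0,0,0],
    [-280,-130,-80,0,0,0],
    [-320,-130,-80,0,0,0],
    [-340,-130,-80,0,0,0],
    [-340,-130,-80,0,0,0],
    [-340,-130,-80,0,0,0],
    [-340,-130,-80,0,0,0],
  ],
)

```text
clock: 14.63
tool_pos: [0.4018, -0.3335, 0.1925]
eef_rot: [-0.003, 0.672, 0.74, -0.003]
contact_force: [0.0, -0.3, 0.3]
gripper_width: 0.16
```

```bash
python3 -c "
from h import *
where()
p=grab_frame('top');measure(p)
for q in('tin','pot'):
  for c in cut_out(p,q)[:1]:
    ys,xs=np.where(c['pixels']); w=world(p,np.c_[xs,ys],.015); print(q,w.min(0),w.max(0))
ends(p)
M=[np.r_[O+x*EX+y*EY,z]/1000 for x,y,z in((43,-190,60),(43,190,60),(-55,190,50),(-55,-190,50))]
im=p['image'][150:260,220:420,::-1]; im=cv2.resize(im,None,fx=4,fy=4,interpolation=cv2.INTER_CUBIC)
q=((pix(p,M)-[220,150]+.5)*4).astype(int); cv2.polylines(im,[q.reshape(-1,1,2)],True,(255,0,0),1); cv2.imwrite('pics/t6.png',im)
print('blank heights',[np.median(p['z_map'][tuple(np.round(pix(p,np.r_[O+15*EX+y*EY,56]/1000)[0][::-1]).astype(int))]) for y in(125,150,180,205,218)], p['eye'][2])
"
```

```text
t 14.63 ledge x,y [-147.  -350.5] z 192.5 jaw yaw rel ledge 0.1 F [ 0.  -0.3  0.3] open 15.0
blank 990 c [513.5 199.8] size [ 55.4 107.9] ang 6.1 corners [[480.0, 251.0], [492.0, 143.0], [547.0, 149.0], [535.0, 256.0]]
blank 440 c [511.7 -63.2] size [53.7 54.3] ang 12.72 corners [[480.0, -43.0], [491.0, -96.0], [544.0, -84.0], [532.0, -31.0]]
tin [0.44882515 0.25030212 0.015     ] [0.50673728 0.30787196 0.015     ]
pot [ 0.52508928 -0.23964311  0.015     ] [ 0.57092469 -0.19123914  0.015     ]
ly 100 lx [-10.3  40.7]
ly 120 lx [-12.8  42.2]
ly 140 lx [-13.  42.]
ly 160 lx [-13.1  42.2]
ly 180 lx [-13.5  41.5]
ly 200 lx [-12.4  41. ]
ly 220 lx [-12.5  40.9]
lx -5 ly [116.5 222.8]
lx 10 ly [116.7 223.8]
lx 25 ly [117.3 222.3]
blank heights [np.float32(0.95588803), np.float32(0.9476625), np.float32(0.956871), np.float32(0.9516028), np.float32(0.9522855)] 1.0062115044150597
```

View pics/t6.png

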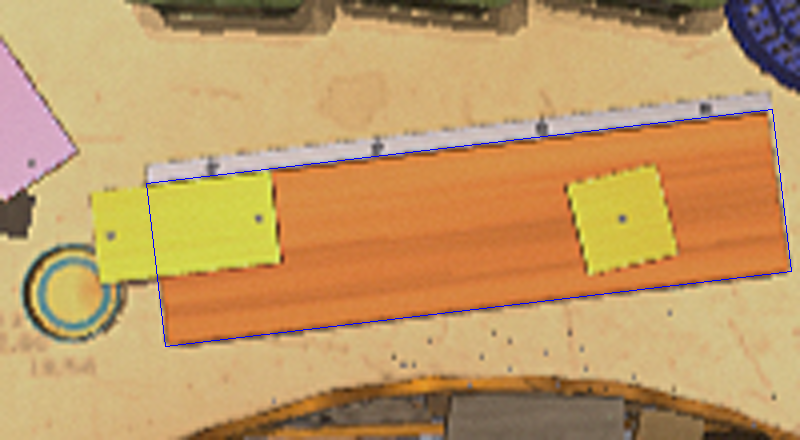

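The blank lies along the fence with its left third out. The 0.7° difference in yaw is near the pixel limit, so I'll check it with a subpixel edge fit.

```bash
cat > fit.py <<'E'
from h import *
from scipy.ndimage import map_coordinates, gaussian_filter1d
def edge(ims,P,axis,vals,lo,hi,z):
    """subpixel strongest gradient across [lo,hi] on ledge axis, at each val of the other axis; line fit"""
    s=np.arange(lo,hi,.25); out=[]
    for v in vals:
        L=np.c_[s,np.full(len(s),v)] if axis==0 else np.c_[np.full(len(s),v),s]
        uv=pix(P,np.c_[O+L[:,:1]*EX+L[:,1:]*EY,np.full(len(s),z)]/1000)
        c=np.stack([map_coordinates(ims[...,k],[uv[:,1],uv[:,0]],order=1) for k in range(3)],1)
        g=np.abs(gaussian_filter1d(c,4,axis=0,order=1)).sum(1); i=g.argmax(); w=slice(max(0,i-8),i+9)
        out.append((g[w]*s[w]).sum()/g[w].sum())
    v=np.array(vals,float); out=np.array(out); k=np.ones(len(v),bool)
    for _ in range(3):
        c=np.polyfit(v[k],out[k],1); r=abs(out-np.polyval(c,v)); k=r<max(1.5,2*np.median(r))
    return np.degrees(np.arctan(c[0])),c
p=[grab_frame("top") for _ in range(4)]; im=np.mean([a["image"].astype(float) for a in p],0); P=p[-1]
for n,a in dict(fence_top_front=(0,range(-180,100,4),37,49,60),fence_top_back=(0,range(-180,185,4),50,60,60),ledge_front=(0,range(-180,180,4),-61,-49,50),blank_front=(0,range(122,220,3),-19,-7,56),blank_back_out=(0,range(194,221,2),36,50,56),left_end=(1,range(-8,38,3),216,232,56),right_end=(1,range(-8,38,3),108,124,56),ledge_left=(1,range(-50,-18,3),183,197,50),ledge_right=(1,range(-45,35,3),-197,-183,50)).items():
    d,c=edge(im,P,*a); m=np.mean(list(a[1])); print(n,"slope deg %.2f"%d,"at mid %.1f"%np.polyval(c,m),"at ly150 %.1f"%np.polyval(c,150) if a[0]==0 else "")
E
python3 fit.py
```

```text
fence_top_front slope deg -0.02 at mid 43.1 at ly150 43.0
fence_top_back slope deg 0.04 at mid 53.5 at ly150 53.6
ledge_front slope deg -0.04 at mid -57.2 at ly150 -57.3
blank_front slope deg -0.35 at mid -13.2 at ly150 -13.1
blank_back_out slope deg -0.26 at mid 41.6 at ly150 41.8
left_end slope deg 0.12 at mid 224.7 
right_end slope deg -0.14 at mid 115.9 
ledge_left slope deg -0.08 at mid 190.1 
ledge_right slope deg -0.04 at mid -190.0
```

```bash
python3 -c "
from rig import *
print(hand_in())"
```

```text
the job is handed in; nothing more can be done
None
```

The job is handed in at about 15 s of the 51 s allowed. I pushed the longer blank back with two open fingertips until it stopped against the fence. Then I pushed it along the fence towards the left (+y) end with the fingers on its right end.

**Overhang:** the blank sticks out about 34.6 mm of its 110 mm (31%), a little under an exact third.

**Lying along the fence:** the blank is within about 0.3° of the fence line. Its back edge measures 0.5 to 1.4 mm short of the fence's front face. The camera calibration is only good to about 2 mm, so I can't say whether that gap is real, and I left it as it was. A coarser rectangle fit gave 0.7° instead of 0.3°.

**Other objects:** the short blank and the pot have not moved. The tin's outline reads about 2.5 mm different, which I put down to the overhanging blank now covering part of it, because the fingers never went near it.

**Forces:** the readings between moves stayed below about 15 N. The robot was clear of everything at hand-in.

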